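# Set out the wood stains in the luthier's rack

### The arm

A 6-joint arm with a two-finger parallel gripper is mounted at the origin on the work surface. World frame = base frame: x ahead of the robot, y to its left, z up, the work surface at z = 0. Lengths are in m, angles in degrees, forces in N, time in s.
With the tool pointing down it reaches from about 0.325 to 0.775 m from the base axis. Payload 5.5 kg.
Tool frame: the origin (TCP) lies at the centre of the arm's flange, where the gripper is bolted on; the fingertips stand 182 mm ahead of it and the grasp point (between the pads) lies 163 mm ahead of it; z points along the fingers, y is the direction in which the jaws open and shut (so a half turn about z gives the same grasp; the last joint's range is limited). The gripper opens to 88 mm and grips with 3 to 60 N. Pads are 20 mm wide; open, the fingers measure 115 mm over their backs; the gripper's body (75 mm by 178 mm) begins 61 mm behind the grasp point.
Start: joints at [66.366, 5.22, 70.514, -0, 104.267, -3.249], TCP at [0.209, 0.562, 0.405] pointing down, gripper open.
Joint ranges: [-164.24, 164.24], [-49.07, 125.15], [9.68, 141.18], [-86.29, 266.29], [3.28, 154.24], [-151.56, 151.56]. Speed limits (degrees/s): [147.25, 147.25, 172.46, 180, 180, 180].

### API

Orientations are given as [roll, pitch, yaw] about the fixed x, y, z axes, in that order (R = Rz(yaw) Ry(pitch) Rx(roll)).
In Python, from station import r gives the robot as it stands. The module is installed in compiled form; this text tells all that it offers. Calls block until the motion is done:
- r.reach(position, orientation): joint-space move of the TCP to a pose.
- r.servo_line(position, rotation=None, speed=0.15): straight line of the TCP; rotation=None keeps the orientation; speed is the mean speed in m/s.
- r.move_joints(angles): joint-space move.
- r.let_go() and r.grab(squeeze=None): open the fingers fully, or close them until they stop; squeeze is the grip in N (None keeps the last).
- r.wait(seconds).
- r.inverse_kinematics(position, orientation): joint angles nearest the present ones, or None.
- r.sense(): the state.
- r.snapshot(name): name is "scene" or "side" or "wrist"; returns a dict with "frame" (400x640x3 uint8, red, green, blue), "fx", "fy", "cx", "cy" (pixels), "R" (3x3) and "t" (3): a world point X has camera coordinates R X + t. Camera axes: x right, y down, z forward; pixel columns grow to the right and rows downward; lengths in m; the calibration is good to about 2 mm. The wrist camera is an equidistant fisheye: a pixel r from the principal point sees the ray r / f radians off the axis. A picture is of the moment at which its call begins. There is no depth.
A pose or a line that the arm cannot do raises r.IKError and nothing moves.
- r.hand_in(): hands the job in, once; it reports no verdict.
The state is a dict: "clock": time; "joints": joint angles; "joint_vel": joint speeds; "joint_torque": joint torques, N m; "tcp_pos": TCP position; "orientation": TCP orientation; "contact_force": force on the tool from outside, world axes, zero at the start; "torque": the same for the moment, N m; "opening": finger opening in m.
Only numpy, scipy, OpenCV 4.12 (cv2) and the standard library are available. Lean on these libraries where they do the work, as an engineer would, in place of code of your own. Each camera call takes 0.05 s, during which the arm holds its last target. There are 200 camera calls.

### The job

Set out the stains for the next guitar in the dark wooden rack, in order of use: first stand the red-capped bottle in the pocket marked with one white dot and let go of it, then stand the blue-capped bottle in the pocket marked with two dots. Each bottle goes right down to the bottom of its pocket, upright, set down rather than dropped. Leave the green-capped bottle standing where it is.

Things in the scene. Friction and masses are not known exactly. Their poses are not given: they have to be found in the camera images.
- red_bottle_mid (a point): amber glass stain bottle with a red cap and a red band round its body; straight round body 38 mm in diameter and 80 mm tall, then a short shoulder and a 27 mm wide cap, 110 mm tall in all, about 130 g. It stands upright on the bench. This point is on its axis, half-way up (55 mm above its underside), z up.
- blue_bottle_mid (a point): amber glass stain bottle with a blue cap and a blue band round its body; straight round body 38 mm in diameter and 80 mm tall, then a short shoulder and a 27 mm wide cap, 110 mm tall in all, about 130 g. It stands upright on the bench. This point is on its axis, half-way up (55 mm above its underside), z up.
- green_bottle_mid (a point): amber glass stain bottle with a green cap and a green band round its body; straight round body 38 mm in diameter and 80 mm tall, then a short shoulder and a 27 mm wide cap, 110 mm tall in all, about 130 g. It stands upright on the bench. This point is on its axis, half-way up (55 mm above its underside), z up. Not to be moved.
- rack: dark wooden rack fixed to the bench, 100 mm (its x) by 250 mm (its y) by 28 mm high, with a row of three round pockets 54 mm in diameter and 22 mm deep, so their floors are 6 mm above the bench. Origin: centre of its underside; z up. Pocket centres in its own x, y: one dot (-12, +78) mm, two dots (-12, 0) mm, three dots (-12, -78) mm. The 9 mm white dots are inlaid in the top beside each pocket, on the +x side. It may be turned up to about 0.45 rad either way.
There are look-alikes about, which are no part of the job. Leave any turquoise or yellow look-alike of the part that bears red_bottle_mid alone.

How it is judged (in metres and radians):
On the way, in this order (a step that is already met when the one before it is completed fails the run):
1. the red-capped bottle stands at the bottom of the one-dot pocket, released (x of red_bottle_mid in the frame of rack between -0.024 and 0 m and y of red_bottle_mid in the frame of rack between 0.066 and 0.09 m and z of red_bottle_mid in the frame of rack below 0.067 m and angle between red_bottle_mid's own z axis and vertical below 0.17 rad and contact force between the fingers and red_bottle below 0.2 N), for 0.2 s.
2. then the blue-capped bottle stands at the bottom of the two-dot pocket, released (x of blue_bottle_mid in the frame of rack between -0.024 and 0 m and y of blue_bottle_mid in the frame of rack between -0.012 and 0.012 m and z of blue_bottle_mid in the frame of rack below 0.067 m and angle between blue_bottle_mid's own z axis and vertical below 0.17 rad and contact force between the fingers and blue_bottle below 0.2 N), for 0.2 s.
At the end, for the whole second after the job is handed in: Red-capped bottle in the one-dot pocket, blue-capped in the two-dot pocket: each within 12 mm of its centre in rack x and y, on the pocket floor (within 6 mm), within 10 degrees of upright, released, at rest. Green-capped bottle within 20 mm of its start and 10 degrees of upright (all of step 1 and all of step 2 and linear speed of each of red_bottle, blue_bottle below 0.02 m/s and distance of green_bottle_mid from where it was at the start of the episode below 0.02 m and angle between green_bottle_mid's own z axis and vertical below 0.17 rad); the robot touches nothing.
It fails at once if the green-capped bottle is moved by more than 20 mm (distance of green_bottle_mid from where it was at the start of the episode above 0.02 m).
It fails at once if a red- or blue-capped bottle is dropped (falls freely at over 0.7 m/s, about 25 mm) ((contact force between the fingers and red_bottle below 0.05 N and linear speed of red_bottle above 0.7 m/s) or (contact force between the fingers and blue_bottle below 0.05 N and linear speed of blue_bottle above 0.7 m/s)).
It also fails if it takes over 64 s, if anything falls off the work surface, if the arm or the gripper's body presses on something with over 40 N, if the wrist force passes 120 N, or if a joint passes its speed limit or range.

## Working session

There is one attempt and no reset: what is moved stays moved. The work goes in short steps, each a Python script; the robot and the scene stay as the last script left them, time stands still between calls to the robot, and variables do not carry over. Pictures are saved under pics/ and viewed, about 8 in all and at most 12, crops included, and the job is handed in when it is done.

```bash
mkdir -p pics; python3 - <<'E'
from station import r
import cv2,pickle
d={}
for n in("scene","side","wrist"):
    s=r.snapshot(n);d[n]=s;cv2.imwrite(f"pics/{n}0.png",s["frame"][:,:,::-1]);print(n,s["fx"],s["cx"],s["cy"],s["R"],s["t"])
pickle.dump(d,open("s0.pkl","wb"));print(r.sense())
E
```

```text
scene 440.4848808792094 318.70951354788406 199.76220942350173 [[-0.01740444  0.99980062  0.00978814]
 [ 0.84058182  0.01993233 -0.54131775]
 [-0.54140492 -0.0011936  -0.84076113]] [-0.01161101 -0.43561577  1.27017183]
side 390.77056206898453 318.17789766909857 196.15646869775605 [[ 0.82644242 -0.56300053  0.0048303 ]
 [-0.39663724 -0.58827967 -0.70470273]
 [ 0.39958958  0.58048035 -0.70948625]] [-0.43494325  0.27043229  0.6627386 ]
wrist 309.70691628693146 323.13029383237125 203.74359787336508 [[ 0.34835185  0.93736196 -0.00188015]
 [ 0.91009554 -0.33773719  0.24012433]
 [ 0.22444842 -0.08535887 -0.97074032]] [-0.59856165 -0.0292335   0.38890748]
{'clock': 0.15, 'joints': array([ 6.63636771e+01,  5.25337011e+00,  7.05640678e+01, -9.47606330e-04,
        1.04265142e+02, -3.24780316e+00]), 'joint_vel': array([-0.06739044, -0.13431345, -0.07953211,  0.02300076,  0.02948177,
       -0.04229238]), 'joint_torque': array([ 2.34467108e-03, -4.47044492e+01, -4.06908846e+01,  6.99797412e-02,
        2.74537574e-02, -1.00929506e-04]), 'tcp_pos': array([0.20904894, 0.56246463, 0.40378398]), 'orientation': array([-1.79917501e+02, -3.76124838e-03,  1.59611245e+02]), 'contact_force': array([ 0.46743585, -0.45815727,  0.05865891]), 'torque': array([-0.0871908 ,  0.02056302, -0.04598201]), 'opening': 0.08792647624340164}
```

View pics/scene0.png

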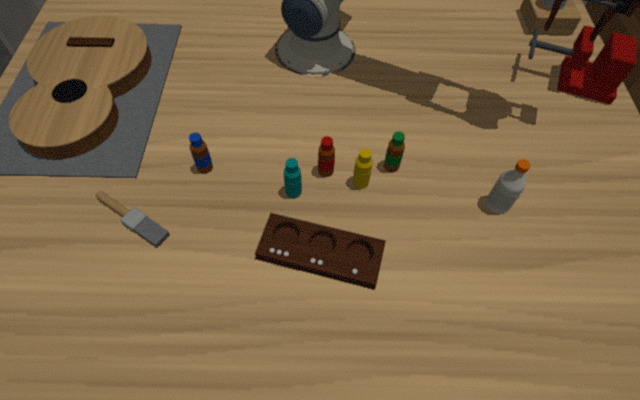

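View pics/side0.png

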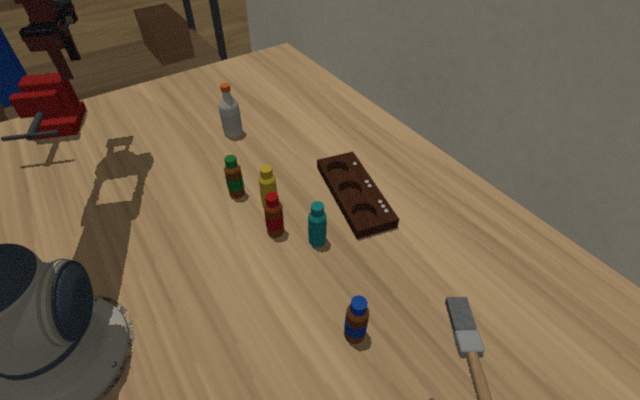

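The scene view shows red at about (326,157), blue (201,155), green (395,152), yellow (362,170) and turquoise (292,178). The rack spans (257–385, 215–287), with one dot on its right. The side view shows the same layout. I'll enlarge both to measure.

```bash
python3 - <<'E'
import cv2
for n,(x,y,w,h) in dict(scene=(185,120,230,172),side=(215,140,200,150)).items():
    im=cv2.imread(f"pics/{n}0.png")[y:y+h,x:x+w]
    k=800/w if n=="side" else 3.4
    im=cv2.convertScaleAbs(cv2.resize(im,None,fx=k,fy=k,interpolation=cv2.INTER_CUBIC),alpha=1.5,beta=10)
    for g in range(0,w,20): cv2.putText(im,str(x+g),(int(g*k),10),0,.35,(255,255,255));cv2.line(im,(int(g*k),12),(int(g*k),18),(255,255,255))
    for g in range(0,h,20): cv2.putText(im,str(y+g),(0,int(g*k)+4),0,.35,(255,255,255));cv2.line(im,(24,int(g*k)),(30,int(g*k)),(255,255,255))
    cv2.imwrite(f"pics/{n}0c.png",im)
E
```

```text
(no output)
```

View pics/scene0c.png

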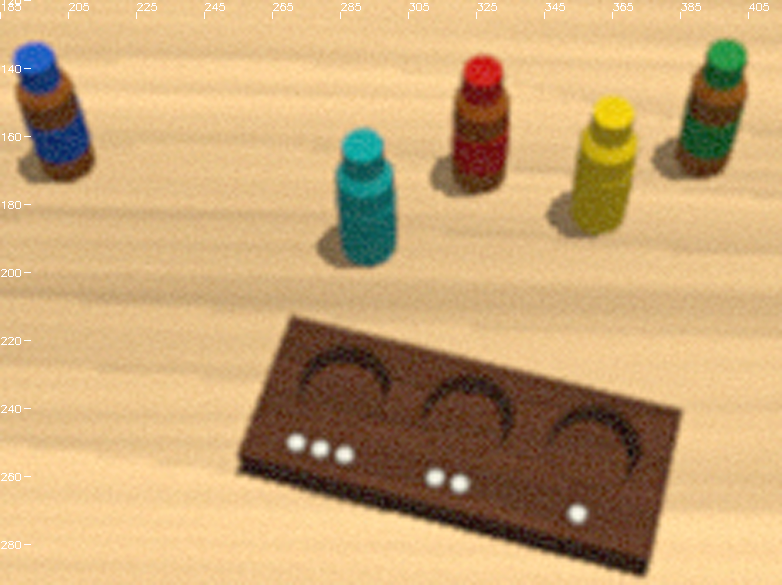

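View pics/side0c.png

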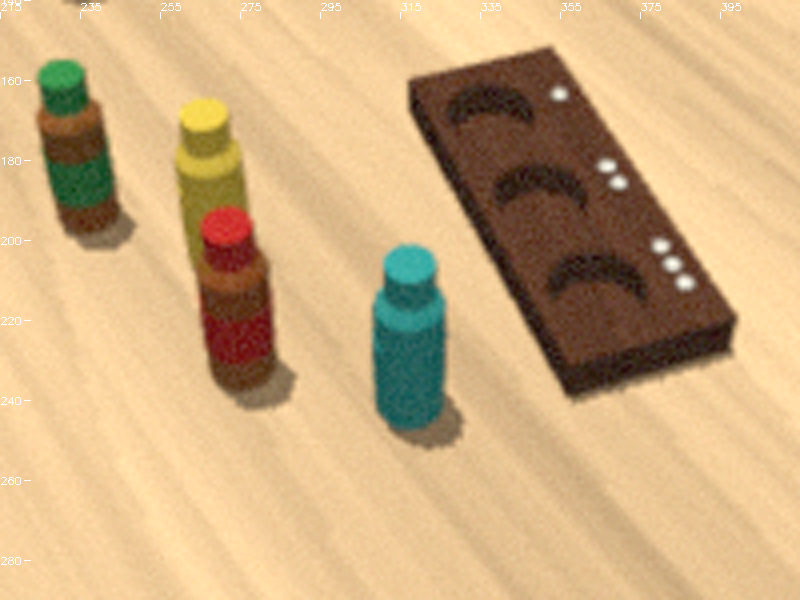

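Red and green caps, the rack corners and the dots are clear in both crops. Red cap top is at scene crop (483,71) and side crop (228,224). Blue cap is at scene crop (34,57) and side (359,302). Next I'll solve for positions.

```bash
cat > h.py <<'E'
import numpy as np,pickle
from scipy.optimize import least_squares
def proj(s,X):
    c=np.atleast_2d(X)@np.asarray(s["R"]).T+s["t"]
    return np.c_[s["fx"]*c[:,0]/c[:,2]+s["cx"],s["fy"]*c[:,1]/c[:,2]+s["cy"]]
E
python3 - <<'E'
from h import *
d=pickle.load(open("s0.pkl","rb"))
S=lambda p:np.array(p)/3.4+[185,120]
D=lambda p:np.array(p)/4+[215,140]
B=dict(red=(S((483,71)),D((228,224))),blue=(S((34,57)),(359,302)),green=(S((727,54)),D((62,74))),yellow=(S((613,111)),D((204,113))),teal=(S((362,143)),D((410,263))))
for n,(a,b) in B.items():
    f=lambda q:np.r_[proj(d["scene"],[*q,.11])[0]-a,proj(d["side"],[*q,.11])[0]-b]
    o=least_squares(f,[.4,0]);print(n,o.x.round(4),o.fun.round(1))
C=np.array([[-.05,.125],[.05,.125],[.05,-.125],[-.05,-.125]])
a=S([(680,409),(648,561),(243,454),(291,316)]);b=D([(410,78),(553,47),(735,318),(572,368)])
def W(q,P,z):
    c,s=np.cos(q[2]),np.sin(q[2]);return np.c_[P@np.array([[c,-s],[s,c]]).T+q[:2],np.full(len(P),z)]
def f(q):
    X=W(q,C,.028);return np.r_[proj(d["scene"],X)-a,proj(d["side"],X)-b].ravel()
o=least_squares(f,[.55,0,0]);print(o.x.round(4),o.fun.reshape(-1,2).round(1).tolist())
P=W(o.x,np.array([[-.012,.078],[-.012,0],[-.012,-.078]]),.028);print(P.round(4));pickle.dump(o.x,open("rack.pkl","wb"))
E
```

```text
red [0.438  0.0352] [-0.4 -0.3 -0.  -0.6]
blue [ 0.4345 -0.2475] [-0.3 -0.  -0.2 -0.2]
green [0.4202 0.1895] [-0.5 -0.2 -0.1 -0.9]
yellow [0.4686 0.1157] [-0.3 -0.1 -0.1 -0.5]
teal [ 0.4976 -0.0379] [-0.4  0.  -0.3 -0.4]
[ 0.6491  0.0264 -0.2499] [[0.7, 0.0], [0.6, -0.3], [-2.4, -0.3], [-0.5, -0.7], [-0.5, -0.5], [0.1, -1.0], [0.8, -0.6], [-0.7, -1.1]]
[[ 0.6567  0.1049  0.028 ]
 [ 0.6374  0.0294  0.028 ]
 [ 0.6182 -0.0462  0.028 ]]
```

```bash
cat >> h.py <<'E'
from station import r
import cv2
def snap(n,name):
    s=r.snapshot(n);pickle.dump(s,open(f"pics/{name}.pkl","wb"));cv2.imwrite(f"pics/{name}.png",s["frame"][:,:,::-1]);return s
def pick(x,y,yaw):
    o=[180,0,yaw]
    r.reach([x,y,.36],o); r.servo_line([x,y,.224],speed=.12)
    r.grab(20); r.wait(.2); s=r.sense(); print("grip",s["opening"],s["tcp_pos"],s["contact_force"],s["clock"])
    r.servo_line([x,y,.37],speed=.15); s=r.sense(); print("lift",s["opening"],s["contact_force"],s["clock"])
def lower(x,y,zs,lim=4):
    f0=r.sense()["contact_force"]
    for z in zs:
        r.servo_line([x,y,z],speed=.04); s=r.sense(); f=s["contact_force"]-f0
        print(round(z,4),f.round(1),s["tcp_pos"].round(4))
        if np.abs(f).max()>lim: return z
E
python3 - <<'E'
from h import *
d=pickle.load(open("s0.pkl","rb"));q=pickle.load(open("rack.pkl","rb"))
for n,a,b in [("1",(577,513),(559,94)),("2",(447.5,480),(612.5,175)),("3",(320,448.5),(672,264))]:
    a=np.array(a)/3.4+[185,120];b=np.array(b)/4+[215,140]
    f=lambda p:np.r_[proj(d["scene"],[*p,.028])[0]-a,proj(d["side"],[*p,.028])[0]-b]
    o=least_squares(f,[.65,0]);c,s=np.cos(q[2]),np.sin(q[2])
    print(n,o.x.round(4),o.fun.round(1),"in rack",(np.array([[c,s],[-s,c]])@(o.x-q[:2])).round(4))
print([r.inverse_kinematics([.657,.105,z],[180,0,76]) is not None for z in(.37,.22)])
pick(.438,.0352,99)
snap("side","grip1")
E
```

```text
1 [0.7006 0.094 ] [-0.2 -0.  -0.1 -0.3] in rack [0.0331 0.0783]
2 [0.6813 0.0184] [-0.3 -0.  -0.2 -0.4] in rack [0.0332 0.0003]
3 [ 0.6625 -0.0572] [-0.1 -0.1 -0.  -0.2] in rack [ 0.0337 -0.0777]
[True, True]
grip 0.03759748152339316 [0.43793227 0.03518196 0.22402876] [-1.68847045 -0.57449993  1.16339311] 4.5333
lift 0.037600266410080234 [-0.05384587  0.04171091 -1.66310125] 5.6583
```

View pics/grip1.png

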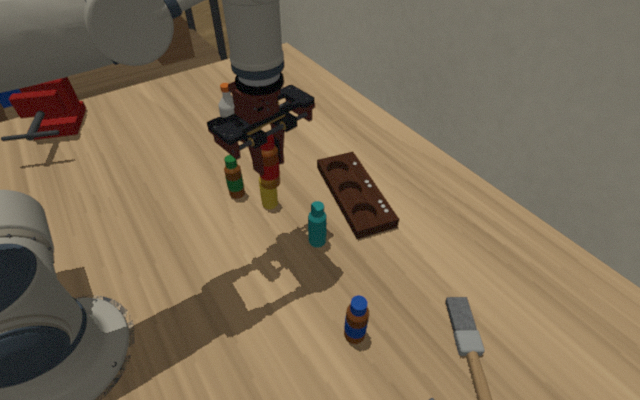

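The red bottle is held upright and lifted (pixel (269,165)), and the other bottles are undisturbed. The dots agree with the rack fit to under 0.5 mm in y. Next step is placing it.

```bash
python3 - <<'E'
from h import *
x,y=.6567,.1049
r.reach([x,y,.37],[180,0,76]); r.servo_line([x,y,.265],speed=.12)
print(lower(x,y,[.255,.25,.245,.24,.235,.232,.231,.230,.229]))
snap("scene","low1");print(r.sense()["clock"])
im=cv2.imread("pics/low1.png")[150:300,240:440];cv2.imwrite("pics/low1c.png",cv2.convertScaleAbs(cv2.resize(im,None,fx=4,fy=4,interpolation=2),alpha=1.5,beta=10))
E
```

```text
0.255 [0.6 0.2 0.8] [0.6566 0.1049 0.2544]
0.25 [-0.3  0.1  0.4] [0.6566 0.1049 0.2495]
0.245 [0.8 0.9 1.4] [0.6566 0.1049 0.2445]
0.24 [0.6 0.4 1.2] [0.6566 0.1049 0.2395]
0.235 [-0.   0.1  0.6] [0.6566 0.1049 0.2344]
0.232 [-0.2  0.6  1.1] [0.6566 0.1049 0.2317]
0.231 [0.9 0.9 1.3] [0.6567 0.1049 0.231 ]
0.23 [1.6 0.3 1.3] [0.6567 0.1049 0.2301]
0.229 [-1.6  0.4  7.5] [0.6567 0.1049 0.23  ]
0.229
10.2
```

View pics/low1c.png

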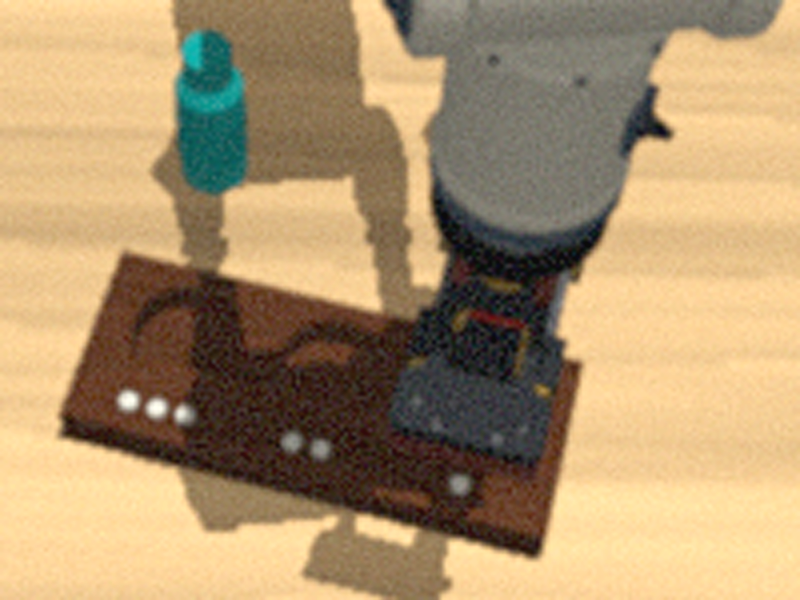

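Contact came exactly at floor height (TCP z 0.230). The gripper hides the bottle in this view, over the one-dot pocket. Now I'll release it, check, and fetch the blue one.

```bash
python3 - <<'E'
from h import *
x,y=.6567,.1049
r.servo_line([x,y,.2305],speed=.02); r.let_go(); r.wait(.5); r.servo_line([x,y,.39],speed=.15)
pick(.4345,-.2475,76)
snap("scene","s2");snap("side","d2")
ims=[]
for n,(a,b) in dict(s2=(240,120),d2=(240,100)).items():
    im=cv2.imread(f"pics/{n}.png")[b:b+200,a:a+160];ims.append(cv2.convertScaleAbs(cv2.resize(im,None,fx=2.5,fy=2.5,interpolation=2),alpha=1.5,beta=10))
cv2.imwrite("pics/c2.png",np.hstack(ims))
E
```

```text
grip 0.037596638992889266 [ 0.43447081 -0.24747066  0.2239208 ] [ 0.73627276  0.08639858 -0.08725785] 16.925
lift 0.037311408542738886 [-0.84546438 -0.22437314 -0.88245736] 18.05
```

View pics/c2.png

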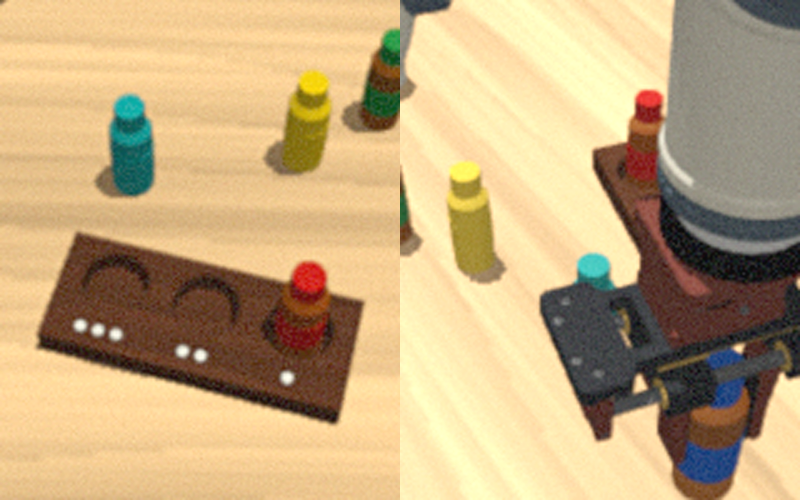

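Red stands upright in the one-dot pocket, with its cap at scene ≈(363.6,230.4) and side ≈(340,140). Blue is in the gripper, upright. Next is placing blue.

```bash
python3 - <<'E'
from h import *
x,y=.6374,.0294
r.servo_line([.4345,-.2475,.39]);r.reach([x,y,.39],[180,0,76]); r.servo_line([x,y,.265],speed=.12)
z=lower(x,y,[.255,.25,.245,.24,.235,.232,.231,.230,.229,.228])
if z and z<=.2305:
    r.servo_line([x,y,.2305],speed=.02); r.let_go(); r.wait(.5); r.servo_line([x,y,.39],speed=.15)
    r.reach([.35,-.35,.40],[180,0,60]); r.wait(.3)
snap("scene","s3");snap("side","d3");print(r.sense()["clock"])
ims=[]
for n,(a,b) in dict(s3=(250,130),d3=(220,130)).items():
    im=cv2.imread(f"pics/{n}.png")[b:b+160,a:a+160];ims.append(cv2.convertScaleAbs(cv2.resize(im,None,fx=2.5,fy=2.5,interpolation=2),alpha=1.5,beta=10))
cv2.imwrite("pics/c3.png",np.hstack(ims))
E
```

```text
0.255 [-0.2 -0.1 -1. ] [0.6373 0.0294 0.2545]
0.25 [-0.2  0.9 -0.3] [0.6373 0.0294 0.2495]
0.245 [-0.8  0.8  0.9] [0.6373 0.0294 0.2444]
0.24 [-0.4 -0.1  0.5] [0.6373 0.0294 0.2394]
0.235 [ 0.1  0.1 -0.2] [0.6373 0.0294 0.2345]
0.232 [ 0.3 -0.4 -0.9] [0.6373 0.0294 0.2317]
0.231 [ 0.8  1.1 -0.4] [0.6374 0.0294 0.231 ]
0.23 [ 0.4  0.5 -0.9] [0.6374 0.0294 0.23  ]
0.229 [-3.2  0.9  5.1] [0.6374 0.0294 0.2299]
28.425
```

View pics/c3.png

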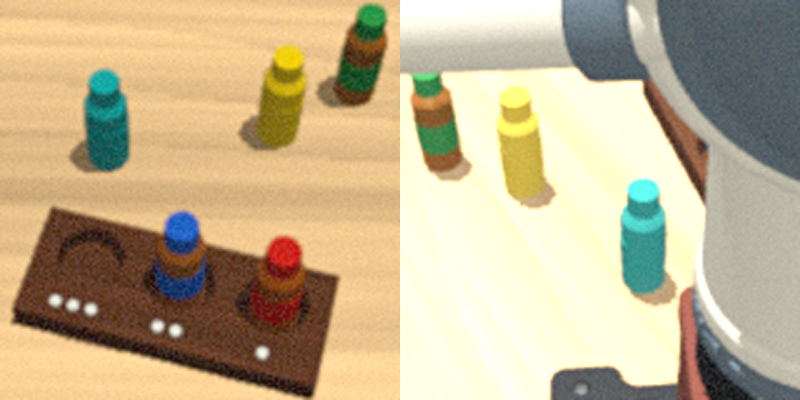

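Both bottles stand upright in their pockets (blue cap at scene ≈(322.8,221.6), red ≈(363.6,230)). Green, yellow and turquoise look unmoved. One last numeric check, then I'll hand in.

```bash
python3 - <<'E'
from h import *
s=pickle.load(open("pics/s3.pkl","rb"));q=pickle.load(open("rack.pkl","rb"));c,t=np.cos(q[2]),np.sin(q[2])
ok=True
for n,a,e in [("red",(363.6,230.),(-.012,.078)),("blue",(322.8,221.6),(-.012,0))]:
    o=least_squares(lambda p:proj(s,[*p,.116])[0]-a,[.65,0]);e2=np.array([[c,t],[-t,c]])@(o.x-q[:2])-e
    print(n,"error in rack",e2.round(4)); ok&=np.abs(e2).max()<.010
if ok: r.hand_in();print("handed in")
E
```

```text
red error in rack [0.0003 0.0003]
blue error in rack [0.0034 0.0008]
the job is handed in; nothing more can be done
handed in
```

I stood the red-capped bottle in the one-dot pocket and released it, then did the same with the blue-capped bottle in the two-dot pocket. I then handed the job in, with the clock last read at about 28 s.

- **Placing:** Each bottle was lowered in small steps, and contact came at the expected floor height, with the tool at z 0.230 for both.
- **Final check:** The last scene picture puts the red bottle within 0.5 mm of its pocket centre and the blue within about 3.5 mm (12 mm allowed). Both look upright and released.
- **Other bottles:** Green, yellow and turquoise look unmoved in the pictures; I did not measure them.
- **Disagreements:** One rack corner was off by 2.4 pixels in the first fit, probably misread. The dots confirmed the pocket positions along the rack to under 0.5 mm. The last side view was blocked by the arm, so the final position check rests on the scene camera alone.

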